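# Back out the left-hand retaining screw and take the spent filter from the fume extractor

## Task

The filter of the bench fume extractor is locked by a crank screw with a left-hand thread: wind the crank clockwise (seen from above) until you feel it come up against its end stop, not forcing it against either stop. Then slide the filter cassette out from under the bridge by its rib, without dragging it against the screw, and lay it flat, rib up, in the empty steel tray, gently and not dropped. Leave the crank backed out and everything else where it is.

Things in the scene. Friction and masses are not known exactly. Their poses are not given: they have to be found in the camera images.
- extractor: Black fume extractor lying on its back, fixed: box 200 (x) x 240 (y) x 100 mm high; origin under its centre, z up. Its flat top, over x = 0, is a slide way along y for the cassette, which can leave its bay (at the +y end, under the bridge) only along -y; 60 mm of sliding brings it clear of the bridge, still resting on the top.
- bridge (a point): Centre of the top face of the aluminium bridge over the bay (140 mm in x, 44 mm in y, 10 mm thick; top 127.5 mm above the table; at x = 0, y = +58 mm of the extractor; same axes). Below it two cheeks 113 mm apart guide the cassette; an end wall stands 23.5 mm to +y of this point. The screw's vertical axis passes through this point.
- crank: Crank of the retaining screw. Origin on the screw's axis at the underside of the 26 mm wide, 16 mm high hub, 133 to 141 mm above the table; x along the arm, z up. Steel arm 14 mm wide, its top 12 mm above the origin; at x = 65 mm an upright post, 16 mm diameter, 40 mm tall (12 to 52 mm above the origin), turns with the arm, so a grip that keeps its direction slips round it.
- crank_grip (a point): Point on the axis of the post at the height to grip: 65 mm along the arm, 40 mm above the crank's origin, 12 mm below the post's top. Turning takes about 0.25 N m (4 N here), either way. At either end stop it gives only about 3 degrees for 1 N m; pushing against a stop with more than about 20 N here ruins the thread.
- screw_point (a point): Lower end of the screw's 8 mm point, on its axis, 23 mm below the crank's origin; it stands in the cassette's hole and clears it only near the end stop. Clockwise raises crank and point 3.5 mm per rad. 2.3 rad between the stops, of which 0.05 to 0.8 rad, not visible, are already unwound. The crank stays where left; at the end stop the arm points within about 25 degrees of the extractor's +y.
- collar (a joint): Small twist of the springy collar that carries the screw, in rad: 0 when nobody turns the crank, about 0.05 per N m of torque on it, positive when turned clockwise. About 0.013 while the crank runs; beyond 0.07 either way the thread is ruined. It shows the torque only, not how far the screw is unwound.
- cassette: Grey filter cassette, loose, 0.2 to 0.41 kg: frame 110 (x) x 120 (y) x 16 mm; origin at the centre of its underside, z up. Cross rib to grip: 50 mm in x, 12 mm thick in y, centred at y = -34 mm, 16 to 52 mm above the underside. Hole, 12 mm, at y = +38 mm. It starts on the extractor's top, origin at y = +20 mm of it, axes parallel, with 1.5 mm of play above and at each side.
- tray: Empty open steel tray, 190 x 190 x 32 mm high, walls 4 mm, floor about 4 mm thick, loose, 0.9 kg; origin under its centre, z up.
- tin: Bystander: small brass tin, 28 mm diameter, 18 mm high, on the extractor's top beside the slide way, near x = +83, y = -70 mm of the extractor; origin under its centre.
- board: Bystander: circuit board 100 x 70 mm with parts, 16 mm high; origin under its centre.
- spool: Bystander: solder spool, 54 mm diameter, 40 mm high; origin under its centre.
- heatsink: Bystander: finned heat sink 50 x 50 x 27 mm; origin under its centre.
- flux: Bystander: small white bottle, 32 mm diameter, 75 mm high; origin under its centre.
- driver: Bystander: screwdriver lying on the table along its x axis.
- spanner: Bystander: 130 mm spanner lying on the table along its x axis.
- mug: Bystander: mug, 76 mm diameter, 90 mm high; origin under its centre.

How it is judged:
On the way, in this order (a step that is already met when the one before it is completed fails the run):
1. the crank is wound clockwise to its end stop (within about 0.1 rad) while the cassette is still in its place (z of crank in the frame of extractor above 0.1407 m and distance of cassette from where it was at the start of the episode below 0.015 m), for 0.2 s.
2. the cassette has been slid out from under the bridge (y of cassette in the frame of extractor below -0.026 m), for 0.1 s.
At the end, for the whole second after the job is handed in: The cassette lies flat, rib up, at rest on the floor of the tray (within 55 mm of its centre, tilted less than 0.08 rad), released; the crank is still within about 0.15 rad of its end stop (horizontal distance between cassette and tray below 0.055 m and z of cassette in the frame of tray below 0.01 m and angle between cassette's own z axis and vertical below 0.08 rad and linear speed of cassette below 0.02 m/s and z of crank in the frame of extractor above 0.14053 m); the robot touches nothing.
It fails at once if the crank is forced against either stop with more than about 21 N at the post (1.4 N m) (value of joint collar above 0.07 rad or value of joint collar below -0.07 rad).
It fails at once if the cassette is dragged against the screw with more than 20 N (contact force between cassette and crank above 20 N).
It fails at once if the cassette is dropped (falls unheld at more than 0.5 m/s) (linear speed of cassette above 0.5 m/s and contact force between the fingers and cassette below 0.5 N).
It fails at once if the tray is shoved more than 40 mm (distance of tray from where it was at the start of the episode above 0.04 m).
It fails at once if a bystander is moved more than 30 mm (distance of any of board, spool, heatsink, flux, driver, spanner, mug, tin from where it was at the start of the episode above 0.03 m).
It also fails if it takes over 72 s, if anything falls off the work surface, if the arm or the gripper's body presses on something with over 40 N, if the wrist force passes 120 N, or if a joint passes its speed limit or range.

## Robot

A 6-joint arm with a two-finger parallel gripper is mounted at the origin on the work surface. World frame = base frame: x ahead of the robot, y to its left, z up, the work surface at z = 0. Lengths are in m, angles in rad, forces in N, time in s.
With the tool pointing down it reaches from about 0.3 to 0.775 m from the base axis. Payload 14.6 kg.
Tool frame: the origin (TCP) lies between the finger pads; the fingertips stand 19 mm ahead of it and the grasp point (between the pads) is the TCP (ctrl.finger_overhang is the distance from the TCP to the fingertips, in m); z points along the fingers, y is the direction in which the jaws open and shut (so a half turn about z gives the same grasp; the last joint's range is limited). The gripper opens to 94 mm and grips with 3 to 60 N. Pads are 16 mm wide; open, the fingers measure 119 mm over their backs; the gripper's body (75 mm by 177 mm) begins 78 mm behind the grasp point.
Start: joints at [-0.067, 0.3, 1.521, -0, 1.321, -0.067], TCP at [0.55, -0, 0.224] pointing down, gripper open.
Joint ranges: [-3.03, 3.03], [-0.79, 2.21], [0.23, 2.52], [-1.04, 4.18], [0, 3.07], [-2.55, 2.55]. Speed limits (rad/s): [2.22, 2.22, 2.57, 3.14, 3.14, 3.14].

## Interface

Orientations are given as [roll, pitch, yaw] about the fixed x, y, z axes, in that order (R = Rz(yaw) Ry(pitch) Rx(roll)).
In Python, from station import ctrl gives the robot as it stands.
- The arm moves only by the tool send_rows, never from a script. Its argument "series" is a list of rows, each a list of 7 numbers: the turn, a rotation vector about the tool's x, y, z in degrees, then the shift along the tool's x, y, z in m, then the gripper's target within -1 to 1 (fully open at 1, half-way at 0, shut at -1). A call has 1 to 8 rows; each row is the pose to reach, as a shift and turn from the pose commanded when the call began, along the tool's axes at that moment; what a row does not reach only later rows make up. A row lasts 1/10 s, in which the tool goes at most 50 mm and 8.59 degrees, less where a joint would pass 70% of its speed; a pose out of reach is approached as far as the arm can. A call with a gripper value outside its range is refused whole. The fingers move at their own pace and stop on an object; "force" is the grip in N (left out, the last holds). Time passes only in rows, so rows that repeat a pose let the fingers close. It gives the time, the measured TCP pose, the force and the opening at its end, in the units of the state.
- ctrl.get_obs(): the state, without advancing time (a new reading comes with each control period).
- ctrl.camera(name): name is "scene" or "side" or "wrist"; returns a dict with "pixels" (384x512x3 uint8, red, green, blue), "z_map" (384x512 float32, m along the optical axis (not along the pixel's ray), 0 where there is no reading), "fov_y" (degrees; the focal length in pixels is half the picture's height over the tangent of half this angle, whatever the lens; pixels are square), "cx", "cy" (the principal point, pixels), "R" (3x3) and "t" (3): a world point X has camera coordinates R X + t. Camera axes: x right, y down, z forward; pixel columns grow to the right and rows downward; lengths in m; the calibration is good to about 2 mm. A picture is of the moment at which its call begins.
- ctrl.hand_in(): hands the job in, once; it reports no verdict.
The state is a dict: "time_s": time; "qpos": joint angles; "joint_vel": joint speeds; "tau": joint torques, N m; "ee_pos": TCP position; "eef_rot": TCP orientation; "force": force on the tool from outside, world axes, zero at the start; "moment": the same for the moment, N m; "grip_width": finger opening in m.
Only numpy, scipy, OpenCV 4.12 (cv2) and the standard library are available. Lean on these libraries where they do the work, as an engineer would, in place of code of your own. Each camera call takes 0.05 s, during which the arm holds its last target.

## Working session

There is one attempt and no reset: what is moved stays moved. The work goes in short steps, Python scripts to look and compute and a tool call to move; the robot and the scene stay as the last step left them, time stands still between calls to the robot, and variables do not carry over. Pictures are saved under pics/ and viewed, and the job is handed in when it is done.

Besides the shell and the picture viewer there is one more tool, called after "Emit:" by a JSON object that holds its "op" and its "data", one argument or row to a line. send_rows: Moves the arm, as the interface text tells. Its arguments: {"type":"object","properties":{"series":{"type":"array"},"force":{"type":"number"}},"required":["series"]}

```bash
ls; mkdir -p pics
cat > h.py <<'E'
import numpy as np, cv2
from station import ctrl
def cap(name,fn=None):
    c=ctrl.camera(name)
    if fn: cv2.imwrite('pics/'+fn,c['pixels'][:,:,::-1])
    return c
def cloud(c):
    h,w=c['z_map'].shape
    f=h/2/np.tan(np.radians(c['fov_y'])/2)
    v,u=np.mgrid[0:h,0:w]
    z=c['z_map']
    P=np.stack([(u-c['cx'])/f*z,(v-c['cy'])/f*z,z],-1)
    W=(P-np.array(c['t']))@np.array(c['R'])
    W[z==0]=np.nan
    return W
E
python3 - <<'E'
from h import *
for n in ['scene','side','wrist']:
    c=cap(n,n+'0.png'); np.savez(n+'0.npz',**c)
    print(n,c['fov_y'],c['R'],c['t'],c['cx'],c['cy'])
print(ctrl.get_obs())
E
```

```text
pics
scene 54.207732404822984 [[-0.1640326   0.98636253 -0.01350052]
 [ 0.72363103  0.11101651 -0.68120002]
 [-0.67041139 -0.1215084  -0.73197286]] [ 0.11730349 -0.31501435  1.59910992] 249.96853442813043 189.7210663043167
side 53.616124121088646 [[-9.99677252e-01 -2.53963929e-02  6.44552491e-04]
 [-2.02124241e-02  7.79738819e-01 -6.25778580e-01]
 [ 1.53899361e-02 -6.25589639e-01 -7.80000483e-01]] [0.54950345 0.09846119 1.29092179] 256.14012072564293 191.4875349682742
wrist 65.04758235190096 [[ 9.99998930e-01  8.02769409e-04 -1.22271772e-03]
 [ 1.10932688e-03 -9.61079334e-01  2.76270309e-01]
 [-9.53347374e-04 -2.76271370e-01 -9.61079196e-01]] [-0.54895941 -0.02985131  0.39383353] 253.66354211115288 199.16705399849994
{'time_s': 0.15, 'qpos': array([-6.65907356e-02,  3.00325584e-01,  1.52143639e+00, -1.36694921e-05,
        1.32071562e+00, -6.65791799e-02]), 'joint_vel': array([-1.23204630e-04, -2.78637275e-03, -8.22229650e-04,  4.75776192e-04,
        3.48194426e-05, -8.03198884e-04]), 'tau': array([-2.50185103e-04, -5.31960297e+01, -3.52822959e+01,  7.07691838e-02,
        2.35654798e-02, -3.66386917e-05]), 'ee_pos': array([5.49812368e-01, 1.13349139e-05, 2.24027360e-01]), 'eef_rot': array([-3.14070880e+00, -4.56628836e-05,  1.57078814e+00]), 'force': array([ 0.47817324, -0.17889068, -0.33861391]), 'moment': array([-0.04715397, -0.03812548,  0.02795718]), 'grip_width': 0.09415158527634966}
```

View pics/scene0.png

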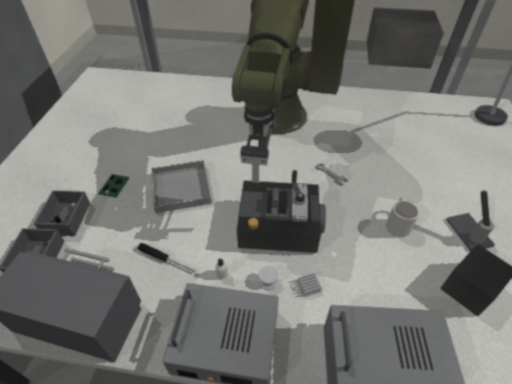

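View pics/side0.png

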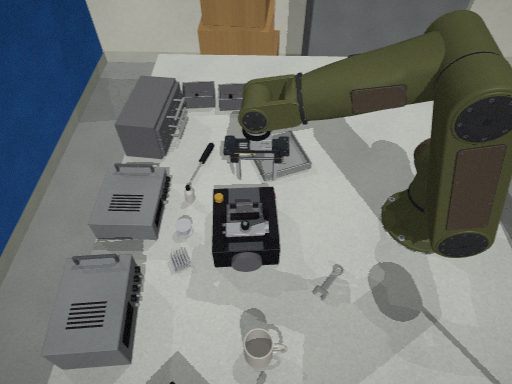

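View pics/wrist0.png

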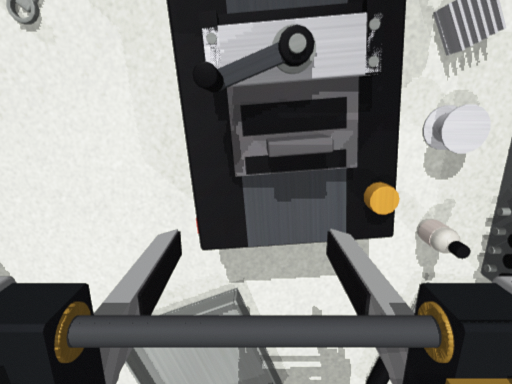

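Run:
```python
from h import *
for n in ['wrist','side','scene']:
    c=dict(np.load(n+'0.npz')); W=cloud(c)
    near=(W[...,0]>0.35)&(W[...,0]<0.85)&(W[...,1]>-0.1)&(W[...,1]<0.4)
    print(n)
    if n!='scene':
      hh,e=np.histogram(W[...,2][near],bins=np.arange(-.01,.21,.004)); print([(round(a,3),b) for a,b in zip(e,hh) if b>60])
    for lo,hi in [(0.122,0.132),(0.096,0.106),(0.175,0.20)]:
        m=near&(W[...,2]>lo)&(W[...,2]<hi)&(W[...,1]>(0.02 if n!='wrist' else 0.0))
        m=m.astype(np.uint8)
        k,lab,st,ce=cv2.connectedComponentsWithStats(m)
        for i in range(1,k):
            if st[i,4]>40:
                p=W[lab==i]; r=cv2.minAreaRect((p[:,:2]*1000).astype(np.float32))
                print(lo,st[i],np.round(p.mean(0),4),np.median(p[:,2]).round(4),r)
c=dict(np.load('scene0.npz'));W=cloud(c)
m=((W[...,2]>0.02)&(W[...,2]<0.045)&(W[...,1]<-0.1)&(W[...,1]>-0.5)&(W[...,0]>.3)&(W[...,0]<.8)).astype(np.uint8)
k,lab,st,ce=cv2.connectedComponentsWithStats(m)
for i in range(1,k):
    if st[i,4]>30:
        p=W[lab==i]; print('tray?',st[i],np.round(p.mean(0),4),cv2.minAreaRect((p[:,:2]*1000).astype(np.float32)))
```

```text
wrist
[(np.float64(-0.002), np.int64(19490)), (np.float64(0.002), np.int64(20607)), (np.float64(0.006), np.int64(440)), (np.float64(0.01), np.int64(189)), (np.float64(0.014), np.int64(214)), (np.float64(0.018), np.int64(458)), (np.float64(0.022), np.int64(787)), (np.float64(0.026), np.int64(1229)), (np.float64(0.03), np.int64(121)), (np.float64(0.034), np.int64(70)), (np.float64(0.038), np.int64(1135)), (np.float64(0.042), np.int64(934)), (np.float64(0.046), np.int64(109)), (np.float64(0.05), np.int64(145)), (np.float64(0.054), np.int64(115)), (np.float64(0.074), np.int64(162)), (np.float64(0.098), np.int64(12122)), (np.float64(0.102), np.int64(14315)), (np.float64(0.11), np.int64(67)), (np.float64(0.114), np.int64(3321)), (np.float64(0.118), np.int64(9284)), (np.float64(0.122), np.int64(115)), (np.float64(0.126), np.int64(6467)), (np.float64(0.13), np.int64(2115)), (np.float64(0.134), np.int64(291)), (np.float64(0.138), np.int64(66)), (np.float64(0.142), np.int64(148)), (np.float64(0.146), np.int64(1372)), (np.float64(0.15), np.int64(1394)), (np.float64(0.154), np.int64(708)), (np.f
[... 1822 characters left out ...]
30.11965942382812), (145.18994140625, 51.83059310913086), 4.727850437164307)
0.096 [267 182  25   7 152] [0.4995 0.0592 0.1002] 0.1001 ((500.9153137207031, 58.636749267578125), (32.67875289916992, 75.9540023803711), 8.356887817382812)
0.096 [ 259  184   62   52 1178] [0.6271 0.118  0.1001] 0.1001 ((582.4921875, 100.34153747558594), (200.5287628173828, 173.015625), 4.295930862426758)
tray? [151 160  60  50 455] [ 0.4786 -0.2889  0.0285] ((471.3056945800781, -288.0362243652344), (197.69488525390625, 190.13587951660156), 21.942785263061523)
tray? [137 243  31  16 190] [ 0.7505 -0.2908  0.0237] ((749.4561157226562, -291.52874755859375), (101.23687744140625, 24.22507095336914), 71.63875579833984)
```

Run:
```python
import cv2
for n,(x,y,w,h) in {'wrist':(160,0,260,260),'scene':(140,150,200,110),'side':(200,120,120,160)}.items():
    a=cv2.imread(f'pics/{n}0.png')[y:y+h,x:x+w]
    s=min(800/w,600/h); cv2.imwrite(f'pics/{n}0c.png',cv2.resize(a,None,fx=s,fy=s,interpolation=cv2.INTER_CUBIC))
```

```text
(no output)
```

View crops.

View pics/wrist0c.png

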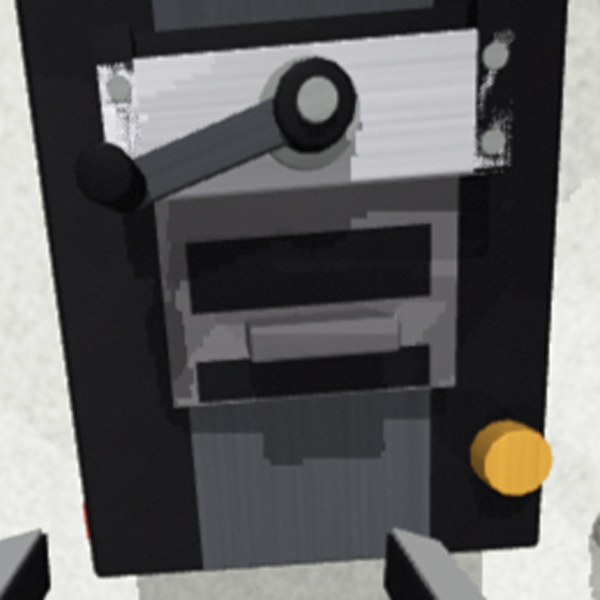

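View pics/scene0c.png

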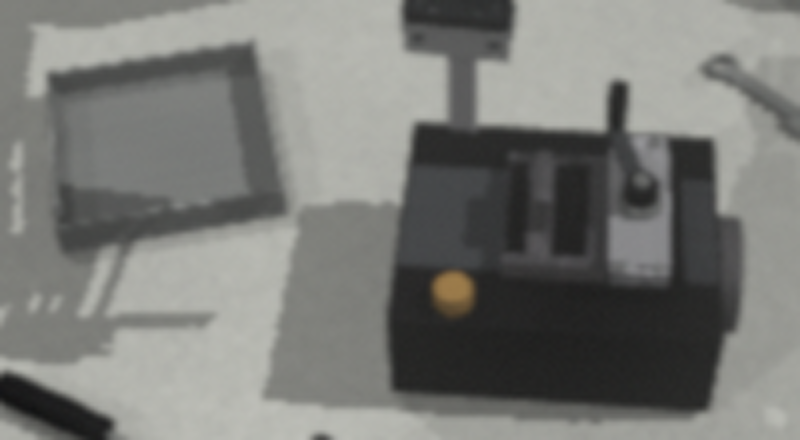

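Run:
```python
from h import *
c=dict(np.load('wrist0.npz')); W=cloud(c)
def box(mask,name):
    p=W[mask]; print(name,len(p),np.median(p,0).round(4),cv2.minAreaRect((p[:,:2]*1000).astype(np.float32)))
v,u=np.mgrid[0:384,0:512]; z=W[...,2]
k=np.ones((3,3),np.uint8)
def big(m):
    m=cv2.erode(m.astype(np.uint8),k); n,l,s,_=cv2.connectedComponentsWithStats(m); i=1+np.argmax(s[1:,4]); return l==i
reg=(u>150)&(u<420)&(v<260)
box(big(reg&(z>0.112)&(z<0.1225)),'cassette top')
box(big(reg&(z>0.146)&(z<0.16)&(v>120)),'rib')
box(big(reg&(z>0.183)),'post')
box(big(reg&(z>0.126)&(z<0.1325)&(u>230)),'bridge')
box(big(reg&(z>0.146)&(z<0.16)&(v<70)),'hub/arm')
m=big(reg&(z>0.097)&(z<0.107));box(m,'top')
p=W[m]
# edges: left, right, bottom line of top
for nm,uu in (('left',0),('right',1)):
    pts=[]
    for r in range(20,230):
        q=W[r][m[r]]
        if len(q): pts.append(q[0] if nm=='left' else q[-1])
    pts=np.array(pts); a=np.polyfit(pts[:,1],pts[:,0],1); 
    for _ in range(5):
        e=abs(pts[:,0]-np.polyval(a,pts[:,1])); g=e<0.002; a=np.polyfit(pts[g,1],pts[g,0],1)
    print(nm,a,np.degrees(np.arctan(a[0])),g.sum())
pts=[]
for cc in range(205,390):
    q=W[:,cc][m[:,cc]]; 
    if len(q): pts.append(q[-1])
pts=np.array(pts); a=np.polyfit(pts[:,0],pts[:,1],1)
for _ in range(5):
    e=abs(pts[:,1]-np.polyval(a,pts[:,0])); g=e<0.002; a=np.polyfit(pts[g,0],pts[g,1],1)
print('front',a,np.degrees(np.arctan(a[0])),g.sum())
```

```text
cassette top 9291 [0.5824 0.0745 0.1184] ((584.2010498046875, 67.57698059082031), (109.00656127929688, 74.5842056274414), 4.577096462249756)
rib 865 [0.5845 0.056  0.1539] ((584.3056030273438, 55.709957122802734), (48.03049850463867, 10.877939224243164), 4.351699352264404)
post 690 [0.5984 0.0091 0.2279] ((598.1795043945312, 3.746997833251953), (19.329631805419922, 8.653962135314941), 55.53746795654297)
bridge 6004 [0.6102 0.1323 0.1294] ((589.922607421875, 132.1090087890625), (117.26553344726562, 51.46623611450195), 4.397188186645508)
hub/arm 1098 [0.5772 0.1253 0.1514] ((576.7453002929688, 124.73756408691406), (29.396347045898438, 22.938865661621094), 41.05142593383789)
top 24045 [0.5713 0.0242 0.1021] ((583.7572021484375, 64.80030822753906), (196.61988830566406, 226.8604278564453), 4.501835823059082)
left [-0.07922859  0.49108091] -4.530001242751782 203
right [-0.07545005  0.68614716] -4.314794250353185 181
front [ 0.07873307 -0.09355314] 4.501785963225949 150
```

Run:
```python
from h import *
c=dict(np.load('wrist0.npz')); W=cloud(c); z=W[...,2]
print(np.nanmedian(W[40:47,294:301].reshape(-1,3),0))
print(W[43,275:322:2].round(4)[:,2])
g=cv2.cvtColor(c['pixels'],cv2.COLOR_RGB2GRAY)
cr=cv2.HoughCircles(cv2.resize(g,None,fx=2,fy=2),cv2.HOUGH_GRADIENT,1,20,param1=60,param2=20,minRadius=12,maxRadius=50)
print([ (a/2).round(1) for a in cr[0] if a[1]<200 and 380<a[0]<640])
m=(z>0.18)&(np.mgrid[0:384,0:512][1]<240)&(np.mgrid[0:384,0:512][0]<110)&(np.mgrid[0:384,0:512][1]>180)
p=W[m]; print(cv2.minEnclosingCircle((p[:,:2]*1000).astype(np.float32)),np.median(p,0))
m=(z>0.1475)&(z<.158)&(np.mgrid[0:384,0:512][1]>270)&(np.mgrid[0:384,0:512][0]<80)
p=W[m]; print(cv2.minEnclosingCircle((p[:,:2]*1000).astype(np.float32)),np.median(p,0))
c=dict(np.load('scene0.npz'));W=cloud(c);z=W[...,2]
m=(z>0.17)&(W[...,1]>.07)&(W[...,1]<.15)&(W[...,0]>.47)&(W[...,0]<.56)
print(m.sum(),W[m].mean(0),W[m].max(0),W[m].min(0))
```

```text
[0.57906743 0.12695517 0.15555091]
[0.1333 0.1469 0.15   0.1515 0.1507 0.1518 0.1528 0.1556 0.1545 0.1562
 0.1547 0.1556 0.1555 0.1528 0.1541 0.1564 0.1514 0.1526 0.1512 0.15
 0.1345 0.1306 0.1294 0.1297]
[array([293.2,  44.8,  21.1], dtype=float32), array([292.2,  55.8,  18.4], dtype=float32), array([216.2,  36.8,  10.5], dtype=float32), array([206.2,  51.8,   7.6], dtype=float32), array([229.8,  62.2,  11.9], dtype=float32)]
((518.8245849609375, 102.74388122558594), 8.085616111755371) [0.51931897 0.10269058 0.18714959]
((575.59423828125, 124.08638763427734), 17.15639877319336) [0.57794691 0.12585728 0.15139644]
33 [0.52176278 0.10056584 0.18125442] [0.52683842 0.10820188 0.18791125] [0.5120125  0.09283835 0.17027473]
```

Emit:
{"op": "send_rows", "data": {
  "series": [
    [0,0,-60,0.1027,-0.0308,0,1],
    [0,0,-60,0.1027,-0.0308,0,1],
    [0,0,-60,0.1027,-0.0308,0,1],
    [0,0,-60,0.1027,-0.0308,0,1],
    [0,0,-60,0.1027,-0.0308,0,1],
    [0,0,-60,0.1027,-0.0308,0,1],
    [0,0,-60,0.1027,-0.0308,0,1],
    [0,0,-60,0.1027,-0.0308,0,1]
  ]
}}

```text
time_s: 0.95
ee_pos: [0.5191, 0.1027, 0.2243]
eef_rot: [-3.141, -0.0, 2.621]
force: [-0.6, -0.5, -0.6]
grip_width: 0.0937
```

Emit:
{"op": "send_rows", "data": {
  "series": [
    [0,0,-52.5,0,0,0,1],
    [0,0,-52.5,0,0,0,1],
    [0,0,-52.5,0,0,0,1],
    [0,0,-52.5,0,0,0,1],
    [0,0,-52.5,0,0,0,1],
    [0,0,-52.5,0,0,0,1],
    [0,0,-52.5,0,0,0,1],
    [0,0,-52.5,0,0,0,1]
  ]
}}

```text
time_s: 1.75
ee_pos: [0.5192, 0.1027, 0.2244]
eef_rot: [3.142, -0.0, -2.755]
force: [-0.0, -0.6, -0.3]
grip_width: 0.0939
```

Run:
```python
from h import *
o=ctrl.get_obs(); print(o['qpos'],o['ee_pos'],o['eef_rot'],o['time_s'])
c=cap('wrist','w1.png'); np.savez('w1.npz',**c); W=cloud(c)
m=(W[...,2]>.176)&(W[...,2]<.192)&(np.hypot(W[...,0]-.519,W[...,1]-.103)<.02)
p=W[m]; print(len(p),cv2.minEnclosingCircle((p[:,:2]*1000).astype(np.float32)),np.median(p,0))
```

```text
[ 1.26063501e-01  2.53760968e-01  1.57996768e+00  1.89192817e-05
  1.30799492e+00 -1.83131487e+00] [0.5191589  0.1026933  0.22437453] [ 3.14154128e+00 -1.21785550e-04 -2.75501552e+00] 1.75
443 ((518.9120483398438, 103.02058410644531), 7.965723037719727) [0.51722667 0.10241007 0.18697129]
```

View pics/w1.png

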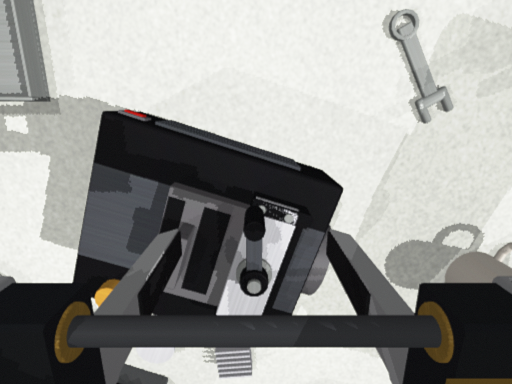

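Emit:
{"op": "send_rows", "data": {
  "force": 12,
  "series": [
    [0,0,0,0,0,0.025,1],
    [0,0,0,0,0,0.049,1],
    [0,0,0,0,0,0.049,1],
    [0,0,0,0,0,0.049,-1],
    [0,0,0,0,0,0.049,-1],
    [0,0,0,0,0,0.049,-1],
    [0,0,0,0,0,0.049,-1],
    [0,0,0,0,0,0.049,-1]
  ]
}}

```text
time_s: 2.6
ee_pos: [0.5193, 0.1027, 0.1758]
eef_rot: [-3.141, 0.0, -2.749]
force: [0.8, -0.5, 0.1]
grip_width: 0.0575
```

Emit:
{"op": "send_rows", "data": {
  "series": [
    [0,0,0,0,0,0,-1],
    [0,0,0,0,0,0,-1],
    [0,0,0,0,0,0,-1]
  ]
}}

```text
time_s: 2.9
ee_pos: [0.5192, 0.1027, 0.1755]
eef_rot: [-3.142, -0.0, -2.749]
force: [-0.2, 1.3, -0.1]
grip_width: 0.0334
```

Emit:
{"op": "send_rows", "data": {
  "series": [
    [0,0,0,0,0,0,-1],
    [0,0,0,0,0,0,-1],
    [0,0,0,0,0,0,-1],
    [0,0,0,0,0,0,-1],
    [0,0,0,0,0,0,-1]
  ]
}}

```text
time_s: 3.4
ee_pos: [0.5191, 0.1028, 0.1754]
eef_rot: [3.141, -0.0, -2.749]
force: [-0.7, 0.8, -0.0]
grip_width: 0.0156
```

```bash
cat >> h.py <<'E'
A=np.array([0.5788,0.1275])
def crank():
    o=ctrl.get_obs(); d=o['ee_pos'][:2]-A; r=np.hypot(*d); th=np.degrees(np.arctan2(d[1],d[0]))%360
    t=np.array([d[1],-d[0]])/r; F=o['force']
    print('th',th.round(2),'r',r.round(4),'tang F',(F[:2]@t).round(2),'rad F',(F[:2]@d/r).round(2),F.round(2),o['moment'].round(2),'grip',o['grip_width'].round(4),o['ee_pos'].round(4),np.degrees(o['eef_rot']).round(2),o['time_s'])
    return o,th
def rows(angs,zr=0.0035,R=0.065):
    """crank angles cw from present commanded; tool x radial outwards? print tool shifts"""
    for a in angs:
        r=np.radians(a); print([0,0,round(a,2),round(R*(np.cos(r)-1),4),round(R*np.sin(r),4),round(-zr*r,5)])
E
python3 -c "
from h import *
o,th=crank()
from scipy.spatial.transform import Rotation as Ro
print(Ro.from_euler('xyz',o['eef_rot']).as_matrix().round(3)); rows([5,10,15,20,25,30,35,40])"
```

```text
Traceback (most recent call last):
  File "h.py", line 20, in crank
    print('th',th.round(2),'r',r.round(4),'tang F',(F[:2]@t).round(2),'rad F',(F[:2]@d/r).round(2),F.round(2),o['moment'].round(2),'grip',o['grip_width'].round(4),o['ee_pos'].round(4),np.degrees(o['eef_rot']).round(2),o['time_s'])
                                                                                                                                          ^^^^^^^^^^^^^^^^^^^^^
AttributeError: 'float' object has no attribute 'round'
```

```bash
sed -i "s/o\['grip_width'\].round(4)/round(o['grip_width'],4)/" h.py
python3 -c "
from h import *
o,th=crank()
from scipy.spatial.transform import Rotation as Ro
print(Ro.from_euler('xyz',o['eef_rot']).as_matrix().round(3)); rows([5,10,15,20,25,30,35,40])"
```

```text
th 202.53 r 0.0646 tang F 1.03 rad F 0.31 [-0.68  0.83 -0.02] [0.27 0.02 0.05] grip 0.0156 [0.5191 0.1028 0.1754] [ 179.99   -0.   -157.5 ] 3.4
[[-0.924 -0.383 -0.   ]
 [-0.383  0.924  0.   ]
 [ 0.     0.    -1.   ]]
[0, 0, 5, np.float64(-0.0002), np.float64(0.0057), np.float64(-0.00031)]
[0, 0, 10, np.float64(-0.001), np.float64(0.0113), np.float64(-0.00061)]
[0, 0, 15, np.float64(-0.0022), np.float64(0.0168), np.float64(-0.00092)]
[0, 0, 20, np.float64(-0.0039), np.float64(0.0222), np.float64(-0.00122)]
[0, 0, 25, np.float64(-0.0061), np.float64(0.0275), np.float64(-0.00153)]
[0, 0, 30, np.float64(-0.0087), np.float64(0.0325), np.float64(-0.00183)]
[0, 0, 35, np.float64(-0.0118), np.float64(0.0373), np.float64(-0.00214)]
[0, 0, 40, np.float64(-0.0152), np.float64(0.0418), np.float64(-0.00244)]
```

Emit:
{"op": "send_rows", "data": {
  "series": [
    [0,0,4,-0.0002,0.0045,-0.0002,-1],
    [0,0,8,-0.0006,0.009,-0.0005,-1],
    [0,0,12,-0.0014,0.0135,-0.0007,-1],
    [0,0,16,-0.0025,0.0179,-0.001,-1],
    [0,0,20,-0.0039,0.0222,-0.0012,-1],
    [0,0,20,-0.0039,0.0222,-0.0012,-1]
  ]
}}

```text
time_s: 4.0
ee_pos: [0.5144, 0.1247, 0.1766]
eef_rot: [-3.141, 0.0, -3.099]
force: [2.1, -1.7, -0.8]
grip_width: 0.0159
```

```bash
python3 -c "
from h import *
o,th=crank()"
```

```text
th 182.49 r 0.0645 tang F -1.74 rad F -2.04 [ 2.12 -1.65 -0.82] [-0.36 -0.29  0.06] grip 0.0159 [0.5144 0.1247 0.1766] [-1.7997e+02  1.0000e-02 -1.7754e+02] 4.0
```

```bash
python3 -c "
from h import *
rows([6,12,18,24,30,36,42,46])"
```

```text
[0, 0, 6, np.float64(-0.0004), np.float64(0.0068), np.float64(-0.00037)]
[0, 0, 12, np.float64(-0.0014), np.float64(0.0135), np.float64(-0.00073)]
[0, 0, 18, np.float64(-0.0032), np.float64(0.0201), np.float64(-0.0011)]
[0, 0, 24, np.float64(-0.0056), np.float64(0.0264), np.float64(-0.00147)]
[0, 0, 30, np.float64(-0.0087), np.float64(0.0325), np.float64(-0.00183)]
[0, 0, 36, np.float64(-0.0124), np.float64(0.0382), np.float64(-0.0022)]
[0, 0, 42, np.float64(-0.0167), np.float64(0.0435), np.float64(-0.00257)]
[0, 0, 46, np.float64(-0.0198), np.float64(0.0468), np.float64(-0.00281)]
```

Emit:
{"op": "send_rows", "data": {
  "series": [
    [0,0,6,-0.0004,0.0068,-0.0004,-1],
    [0,0,12,-0.0014,0.0135,-0.0007,-1],
    [0,0,18,-0.0032,0.0201,-0.0011,-1],
    [0,0,24,-0.0056,0.0264,-0.0015,-1],
    [0,0,30,-0.0087,0.0325,-0.0018,-1],
    [0,0,36,-0.0124,0.0382,-0.0022,-1],
    [0,0,42,-0.0167,0.0435,-0.0026,-1],
    [0,0,46,-0.0198,0.0468,-0.0028,-1]
  ]
}}

```text
time_s: 4.8
ee_pos: [0.5321, 0.1722, 0.1793]
eef_rot: [-3.141, -0.0, 2.381]
force: [-0.7, -1.7, -0.7]
grip_width: 0.0158
```

```bash
python3 -c "
from h import *
o,th=crank()"
```

```text
th 136.25 r 0.0647 tang F -1.75 rad F -0.68 [-0.72 -1.73 -0.69] [-0.35  0.11  0.12] grip 0.0158 [0.5321 0.1722 0.1793] [-1.7995e+02 -1.0000e-02  1.3641e+02] 4.8
```

Emit:
{"op": "send_rows", "data": {
  "series": [
    [0,0,4,-0.0002,0.0045,-0.0002,-1],
    [0,0,8,-0.0006,0.009,-0.0005,-1],
    [0,0,12,-0.0014,0.0135,-0.0007,-1],
    [0,0,16,-0.0025,0.0179,-0.001,-1],
    [0,0,17,-0.0028,0.019,-0.001,-1]
  ]
}}

```text
time_s: 5.3
ee_pos: [0.5471, 0.1842, 0.1803]
eef_rot: [-3.141, -0.0, 2.086]
force: [-2.1, -0.7, 1.2]
grip_width: 0.0159
```

Emit:
{"op": "send_rows", "data": {
  "series": [
    [0,0,1,0,0.0011,-0.0001,-1],
    [0,0,2,0,0.0023,-0.0001,-1]
  ]
}}

```text
time_s: 5.5
ee_pos: [0.549, 0.1852, 0.1805]
eef_rot: [-3.141, -0.0, 2.051]
force: [-2.8, -0.5, -0.0]
grip_width: 0.0155
```

```bash
python3 -c "
from h import *
o,th=crank()"
```

```text
th 117.3 r 0.0649 tang F -2.73 rad F 0.83 [-2.8  -0.52 -0.  ] [-0.13  0.41  0.09] grip 0.0155 [0.549  0.1852 0.1805] [-179.98   -0.    117.54] 5.5
```

Emit:
{"op": "send_rows", "data": {
  "series": [
    [0,0,1,0,0.0011,-0.0001,-1],
    [0,0,2,0,0.0023,-0.0001,-1]
  ]
}}

```text
time_s: 5.7
ee_pos: [0.5512, 0.1863, 0.1806]
eef_rot: [-3.141, 0.0, 2.015]
force: [-1.0, -0.2, 0.2]
grip_width: 0.0158
```

Emit:
{"op": "send_rows", "data": {
  "series": [
    [0,0,1,0,0.0011,-0.0001,-1],
    [0,0,2,0,0.0023,-0.0001,-1]
  ]
}}

```text
time_s: 5.9
ee_pos: [0.5533, 0.1873, 0.1807]
eef_rot: [-3.142, 0.0, 1.98]
force: [-1.9, -1.0, -0.3]
grip_width: 0.0158
```

Emit:
{"op": "send_rows", "data": {
  "series": [
    [0,0,1,0,0.0011,-0.0001,-1],
    [0,0,2,-0.0001,0.0023,-0.0001,-1]
  ]
}}

```text
time_s: 6.1
ee_pos: [0.5555, 0.1882, 0.1808]
eef_rot: [-3.141, -0.0, 1.945]
force: [-1.5, -0.7, -0.2]
grip_width: 0.0156
```

Emit:
{"op": "send_rows", "data": {
  "series": [
    [0,0,1,0,0.0011,-0.0001,-1],
    [0,0,2,-0.0001,0.0023,-0.0001,-1]
  ]
}}

```text
time_s: 6.3
ee_pos: [0.5577, 0.189, 0.181]
eef_rot: [-3.142, -0.0, 1.91]
force: [-2.2, -0.5, 1.2]
grip_width: 0.0154
```

Emit:
{"op": "send_rows", "data": {
  "series": [
    [0,0,1,0,0.0011,-0.0001,-1],
    [0,0,2,-0.0001,0.0023,-0.0001,-1]
  ]
}}

```text
time_s: 6.5
ee_pos: [0.5598, 0.1897, 0.1811]
eef_rot: [-3.142, -0.0, 1.875]
force: [-1.9, 0.8, 1.8]
grip_width: 0.0157
```

Emit:
{"op": "send_rows", "data": {
  "series": [
    [0,0,1,0,0.0011,-0.0001,-1],
    [0,0,2,-0.0001,0.0023,-0.0001,-1]
  ]
}}

```text
time_s: 6.7
ee_pos: [0.5621, 0.1904, 0.1812]
eef_rot: [3.141, -0.0, 1.84]
force: [-3.0, 2.1, 0.5]
grip_width: 0.0156
```

Emit:
{"op": "send_rows", "data": {
  "series": [
    [0,0,1,0,0.0011,-0.0001,-1],
    [0,0,2,0,0.0023,-0.0001,-1]
  ]
}}

```text
time_s: 6.9
ee_pos: [0.5643, 0.191, 0.1813]
eef_rot: [3.141, -0.0, 1.805]
force: [-3.0, 1.5, 1.7]
grip_width: 0.0155
```

Emit:
{"op": "send_rows", "data": {
  "series": [
    [0,0,1,0,0.0011,-0.0001,-1],
    [0,0,2,0,0.0023,-0.0001,-1]
  ]
}}

```text
time_s: 7.1
ee_pos: [0.5666, 0.1915, 0.1814]
eef_rot: [3.141, -0.0, 1.77]
force: [-2.4, 2.1, 1.7]
grip_width: 0.0157
```

Emit:
{"op": "send_rows", "data": {
  "series": [
    [0,0,1,0,0.0011,-0.0001,-1],
    [0,0,2,0,0.0023,-0.0001,-1]
  ]
}}

```text
time_s: 7.3
ee_pos: [0.5688, 0.1919, 0.1815]
eef_rot: [3.141, -0.0, 1.735]
force: [-3.2, 2.8, 1.9]
grip_width: 0.0158
```

Emit:
{"op": "send_rows", "data": {
  "series": [
    [0,0,1,0,0.0011,-0.0001,-1],
    [0,0,2,0,0.0023,-0.0001,-1]
  ]
}}

```text
time_s: 7.5
ee_pos: [0.5711, 0.1923, 0.1816]
eef_rot: [3.141, -0.0, 1.7]
force: [-2.1, 3.4, 2.1]
grip_width: 0.0156
```

Emit:
{"op": "send_rows", "data": {
  "series": [
    [0,0,1,0.0002,0.0011,-0.0001,-1],
    [0,0,2,0.0004,0.0023,-0.0001,-1]
  ]
}}

```text
time_s: 7.7
ee_pos: [0.5733, 0.1927, 0.1816]
eef_rot: [-3.141, 0.0, 1.665]
force: [-1.7, -0.4, 1.8]
grip_width: 0.0154
```

Emit:
{"op": "send_rows", "data": {
  "series": [
    [0,0,1,0,0.0011,-0.0001,-1],
    [0,0,2,0,0.0023,-0.0001,-1]
  ]
}}

```text
time_s: 7.9
ee_pos: [0.5756, 0.193, 0.1817]
eef_rot: [-3.141, 0.0, 1.63]
force: [-2.6, -0.3, 1.0]
grip_width: 0.0157
```

Emit:
{"op": "send_rows", "data": {
  "series": [
    [0,0,1,0,0.0011,-0.0001,-1],
    [0,0,2,0,0.0023,-0.0001,-1]
  ]
}}

```text
time_s: 8.1
ee_pos: [0.5779, 0.1931, 0.1818]
eef_rot: [-3.142, 0.0, 1.595]
force: [-1.3, 0.0, 1.9]
grip_width: 0.0153
```

Emit:
{"op": "send_rows", "data": {
  "series": [
    [0,0,1,0,0.0011,-0.0001,-1],
    [0,0,2,0,0.0023,-0.0001,-1]
  ]
}}

```text
time_s: 8.3
ee_pos: [0.5802, 0.1932, 0.1819]
eef_rot: [-3.141, 0.0, 1.561]
force: [-2.0, -1.0, 1.9]
grip_width: 0.0161
```

Emit:
{"op": "send_rows", "data": {
  "series": [
    [0,0,1,0,0.0011,-0.0001,-1],
    [0,0,2,0,0.0023,-0.0001,-1]
  ]
}}

```text
time_s: 8.5
ee_pos: [0.5825, 0.1932, 0.182]
eef_rot: [-3.141, 0.0, 1.526]
force: [-2.8, -2.1, 1.4]
grip_width: 0.0162
```

Emit:
{"op": "send_rows", "data": {
  "series": [
    [0,0,1,-0.0001,0.0011,-0.0001,-1],
    [0,0,2,-0.0001,0.0023,-0.0001,-1]
  ]
}}

```text
time_s: 8.7
ee_pos: [0.5848, 0.193, 0.1821]
eef_rot: [-3.141, 0.0, 1.491]
force: [-1.6, -2.0, 0.7]
grip_width: 0.0157
```

Emit:
{"op": "send_rows", "data": {
  "series": [
    [0,0,1,-0.0001,0.0011,-0.0001,-1],
    [0,0,2,-0.0001,0.0023,-0.0001,-1]
  ]
}}

```text
time_s: 8.9
ee_pos: [0.5871, 0.1928, 0.1822]
eef_rot: [-3.142, -0.0, 1.456]
force: [-3.4, -1.1, 2.5]
grip_width: 0.0158
```

Emit:
{"op": "send_rows", "data": {
  "series": [
    [0,0,1,-0.0001,0.0011,-0.0001,-1],
    [0,0,2,-0.0001,0.0023,-0.0001,-1]
  ]
}}

```text
time_s: 9.1
ee_pos: [0.5893, 0.1925, 0.1824]
eef_rot: [3.142, -0.0, 1.421]
force: [-2.0, -0.6, 0.4]
grip_width: 0.0158
```

Emit:
{"op": "send_rows", "data": {
  "series": [
    [0,0,1,-0.0001,0.0011,-0.0001,-1],
    [0,0,2,-0.0001,0.0023,-0.0001,-1]
  ]
}}

```text
time_s: 9.3
ee_pos: [0.5916, 0.1921, 0.1825]
eef_rot: [3.142, -0.0, 1.386]
force: [-2.7, 0.5, 2.5]
grip_width: 0.0152
```

Emit:
{"op": "send_rows", "data": {
  "series": [
    [0,0,1,0,0.0011,-0.0001,-1],
    [0,0,2,0,0.0023,-0.0001,-1]
  ]
}}

```text
time_s: 9.5
ee_pos: [0.5939, 0.1916, 0.1826]
eef_rot: [3.142, -0.0, 1.351]
force: [-2.5, -0.5, 2.1]
grip_width: 0.0158
```

Emit:
{"op": "send_rows", "data": {
  "series": [
    [0,0,1,0,0.0011,-0.0001,-1],
    [0,0,2,0,0.0023,-0.0001,-1]
  ]
}}

```text
time_s: 9.7
ee_pos: [0.5961, 0.1911, 0.1827]
eef_rot: [3.142, -0.0, 1.316]
force: [-1.9, -0.2, 1.5]
grip_width: 0.0156
```

Emit:
{"op": "send_rows", "data": {
  "series": [
    [0,0,1,0,0.0011,-0.0001,-1],
    [0,0,2,0,0.0023,-0.0001,-1]
  ]
}}

```text
time_s: 9.9
ee_pos: [0.598, 0.1906, 0.1826]
eef_rot: [-3.141, 0.0, 1.281]
force: [-6.6, 0.1, 2.4]
grip_width: 0.0157
```

```bash
python3 -c "
from h import *
o,th=crank()
for n in ['scene','wrist','side']: cap(n,n+'2.png')
a=cv2.imread('pics/scene2.png')[150:260,220:350]; cv2.imwrite('pics/scene2c.png',cv2.resize(a,None,fx=5,fy=5,interpolation=2))"
```

```text
th 73.08 r 0.066 tang F -6.29 rad F -1.85 [-6.56  0.06  2.43] [0.06 1.41 0.1 ] grip 0.0157 [0.598  0.1906 0.1826] [-1.7994e+02  1.0000e-02  7.3420e+01] 9.9
```

View pics/wrist2.png

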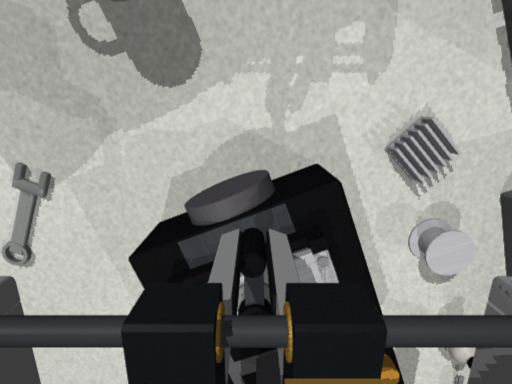

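Emit:
{"op": "send_rows", "data": {
  "series": [
    [0,0,0.8,0,0.0009,0,-1],
    [0,0,0.8,0,0.0009,0,-1]
  ]
}}

```text
time_s: 10.25
ee_pos: [0.5986, 0.1905, 0.1825]
eef_rot: [-3.14, 0.0, 1.268]
force: [-7.9, 0.2, 2.6]
grip_width: 0.0154
```

```bash
python3 -c "
from h import *
o,th=crank()"
```

```text
th 72.57 r 0.066 tang F -7.56 rad F -2.14 [-7.86  0.22  2.65] [0.14 1.64 0.12] grip 0.0154 [0.5986 0.1905 0.1825] [-1.799e+02  2.000e-02  7.264e+01] 10.25
```

Emit:
{"op": "send_rows", "data": {
  "series": [
    [0,0,0,0,0,0,-1],
    [0,0,0,0,0,0,0.2],
    [0,0,0,0,0,0,0.2],
    [0,0,0,0,0,0,0.2],
    [0,0,0,0,0,0,0.2],
    [0,0,0,0,0,-0.03,0.2],
    [0,0,0,0,0,-0.06,0.2]
  ]
}}

```text
time_s: 10.95
ee_pos: [0.5989, 0.1902, 0.2429]
eef_rot: [-3.14, 0.001, 1.269]
force: [0.0, 0.1, 1.3]
grip_width: 0.0561
```

```bash
python3 -c "
from h import *
o,th=crank(); print(o['qpos'])"
```

```text
th 72.18 r 0.0658 tang F 0.01 rad F 0.12 [0.05 0.11 1.28] [ 0.01  0.02 -0.02] grip 0.0561 [0.5989 0.1902 0.2429] [-1.7993e+02  4.0000e-02  7.2690e+01] 10.95
[2.49159008e-01 4.66754671e-01 1.24980310e+00 1.84293740e-06
 1.42645552e+00 5.51355556e-01]
```

Emit:
{"op": "send_rows", "data": {
  "series": [
    [0,0,68.3,-0.1328,0.0261,0,0.2],
    [0,0,68.3,-0.1328,0.0261,0,0.2],
    [0,0,68.3,-0.1328,0.0261,0,0.2],
    [0,0,68.3,-0.1328,0.0261,0,0.2],
    [0,0,68.3,-0.1328,0.0261,0,0.2],
    [0,0,68.3,-0.1328,0.0261,0,0.2],
    [0,0,68.3,-0.1328,0.0261,0,0.2],
    [0,0,68.3,-0.1328,0.0261,0,0.2]
  ]
}}

```text
time_s: 11.75
ee_pos: [0.5847, 0.0556, 0.2428]
eef_rot: [3.142, -0.0, 0.07]
force: [0.0, 0.2, -0.4]
grip_width: 0.0565
```

Run:
```python
from h import *
o=ctrl.get_obs(); print(o['ee_pos'],np.degrees(o['eef_rot']),o['force'])
c=cap('wrist','w3.png'); np.savez('w3.npz',**c); W=cloud(c)
s=cap('scene','s3.png')
z=W[...,2]
def mr(m,n):
    m=cv2.erode(m.astype(np.uint8),np.ones((3,3),np.uint8)); k,l,st,_=cv2.connectedComponentsWithStats(m)
    i=1+np.argmax(st[1:,4]); p=W[l==i]; print(n,len(p),np.median(p,0).round(4),cv2.minAreaRect((p[:,:2]*1000).astype(np.float32)))
near=np.hypot(W[...,0]-.584,W[...,1]-.056)<.04
mr(near&(z>.148)&(z<.16),'rib')
mr((z>.183)&(z<.2)&(np.hypot(W[...,0]-.599,W[...,1]-.19)<.03),'post')
W2=cloud(s)
m=(W2[...,2]>.17)&(W2[...,2]<.2)&(np.hypot(W2[...,0]-.599,W2[...,1]-.19)<.03)
print('scene post',W2[m].mean(0),W2[m].max(0),W2[m].min(0))
```

```text
[0.58467044 0.05560198 0.24280046] [ 1.79996269e+02 -2.31558570e-02  4.02653056e+00] [ 0.0120595  0.151421  -0.3775753]
rib 609 [0.5871 0.0558 0.154 ] ((585.4129638671875, 55.795326232910156), (48.102542877197266, 9.7833251953125), 4.334867000579834)
post 375 [0.596  0.188  0.1945] ((594.8931884765625, 189.52203369140625), (13.549495697021484, 14.610255241394043), 13.388501167297363)
scene post [0.59677825 0.18820079 0.18541044] [0.60317981 0.19596686 0.19510309] [0.5871405  0.18065223 0.17086445]
```

View pics/w3.png

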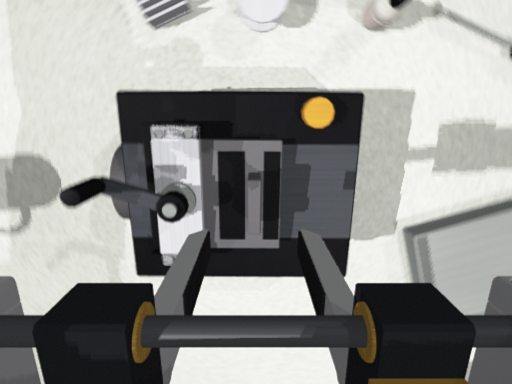

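Emit:
{"op": "send_rows", "data": {
  "force": 40,
  "series": [
    [0,0,0,0,0,0.03,-0.15],
    [0,0,0,0,0,0.06,-0.15],
    [0,0,0,0,0,0.085,-0.15],
    [0,0,0,0,0,0.103,-0.15],
    [0,0,0,0,0,0.103,-0.15],
    [0,0,0,0,0,0.103,-0.15]
  ]
}}

```text
time_s: 12.45
ee_pos: [0.5848, 0.0557, 0.1404]
eef_rot: [3.142, -0.0, 0.079]
force: [-0.3, -1.0, 0.5]
grip_width: 0.04
```

Run:
```python
from h import *
o=ctrl.get_obs(); print(o['ee_pos'],np.degrees(o['eef_rot']),o['force'],o['grip_width'])
c=cap('wrist','w4.png')
```

```text
[0.58482927 0.0556951  0.14041311] [ 1.79997982e+02 -2.66742409e-02  4.53580908e+00] [-0.29605853 -0.95934048  0.49548523] 0.040026715183910405
```

View pics/w4.png

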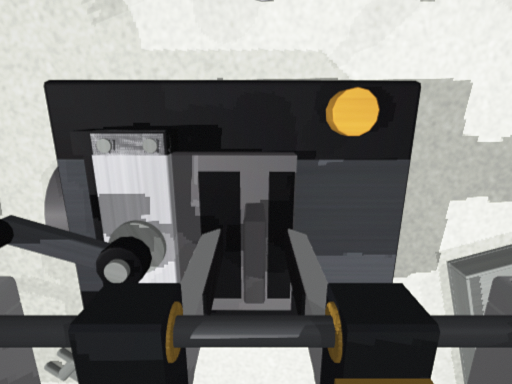

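Emit:
{"op": "send_rows", "data": {
  "force": 35,
  "series": [
    [0,0,0,0,0,0,-1],
    [0,0,0,0,0,0,-1],
    [0,0,0,0,0,0,-1],
    [0,0,0,0,0,0,-1],
    [0,0,0,0,0,0,-1],
    [0,0,0,0,0,0,-1],
    [0,0,0,0,0,0,-1]
  ]
}}

```text
time_s: 13.2
ee_pos: [0.5846, 0.0557, 0.14]
eef_rot: [3.142, -0.0, 0.077]
force: [-2.3, -0.8, 4.5]
grip_width: 0.0119
```

Emit:
{"op": "send_rows", "data": {
  "series": [
    [0,0,0,0,0.001,0,-1],
    [0,0,0,0,0.002,0,-1],
    [0,0,0,0,0.003,0,-1]
  ]
}}

```text
time_s: 13.5
ee_pos: [0.585, 0.0531, 0.14]
eef_rot: [-3.141, -0.001, 0.077]
force: [-0.7, 3.6, 4.8]
grip_width: 0.0121
```

Emit:
{"op": "send_rows", "data": {
  "series": [
    [0,0,0,0,0.001,0,-1],
    [0,0,0,0,0.002,0,-1]
  ]
}}

```text
time_s: 13.7
ee_pos: [0.5851, 0.051, 0.14]
eef_rot: [-3.141, -0.001, 0.077]
force: [-0.1, 1.0, -0.2]
grip_width: 0.0117
```

Passing freely (only ~1–4 N). Continue.

Emit:
{"op": "send_rows", "data": {
  "series": [
    [0,0,0,0,0.003,0,-1],
    [0,0,0,0,0.006,0,-1],
    [0,0,0,0,0.009,0,-1]
  ]
}}

```text
time_s: 14.0
ee_pos: [0.5858, 0.042, 0.1401]
eef_rot: [-3.141, -0.001, 0.077]
force: [0.3, 0.9, -0.9]
grip_width: 0.0117
```

Run:
```python
from h import *
o=ctrl.get_obs(); print(o['ee_pos'],np.degrees(o['eef_rot']),o['force'],o['moment'],o['grip_width'])
```

```text
[0.5858063  0.04202952 0.14006847] [-1.79965677e+02 -4.32613353e-02  4.41266013e+00] [ 0.26641943  0.90850062 -0.89161291] [-0.05368314 -0.00631126  0.02891549] 0.011664238996512512
```

Emit:
{"op": "send_rows", "data": {
  "series": [
    [0,0,0,0,0.007,0,-1],
    [0,0,0,0,0.014,0,-1],
    [0,0,0,0,0.021,0,-1],
    [0,0,0,0,0.028,0,-1],
    [0,0,0,0,0.035,0,-1],
    [0,0,0,0,0.042,0,-1],
    [0,0,0,0,0.049,0,-1],
    [0,0,0,0,0.056,0,-1]
  ]
}}

```text
time_s: 14.8
ee_pos: [0.5901, -0.014, 0.14]
eef_rot: [-3.141, -0.001, 0.077]
force: [-0.0, 2.5, -0.7]
grip_width: 0.0119
```

Run:
```python
from h import *
o=ctrl.get_obs(); print(o['ee_pos'],np.degrees(o['eef_rot']),o['force'],o['moment'],o['grip_width'])
cap('wrist','w5.png'); s=cap('scene','s5.png'); np.savez('s5.npz',**s); np.savez('side5.npz',**cap('side','side5.png'))
```

```text
[ 0.59007729 -0.01401319  0.14002991] [-1.79967102e+02 -3.21961849e-02  4.41141254e+00] [-0.03957974  2.53276977 -0.68545165] [0.19296692 0.02604365 0.00048004] 0.011936568472587051
```

View pics/w5.png

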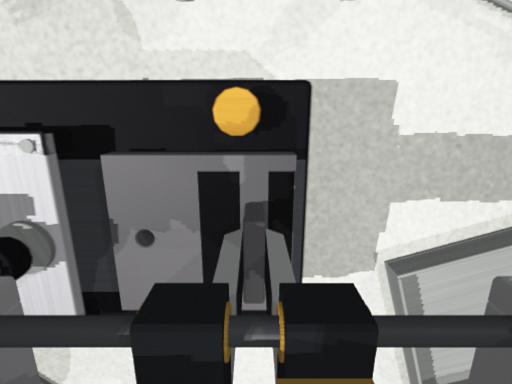

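View pics/side5.png

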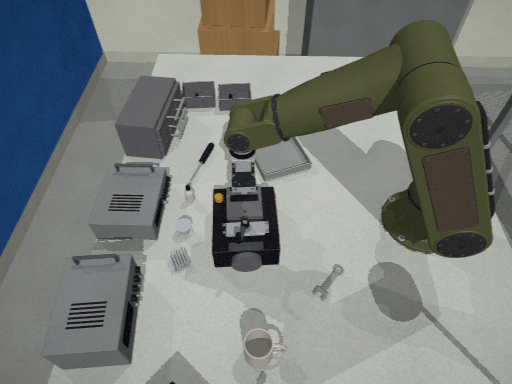

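Run:
```python
from h import *
for n in ['scene0','s5']:
    c=dict(np.load(n+'.npz')); W=cloud(c)
    for lo,hi in [(.02,.04),(-.002,.04),(.001,.012)]:
        m=(W[...,2]>lo)&(W[...,2]<hi)&(W[...,1]<-0.17)&(W[...,1]>-0.42)&(W[...,0]>.34)&(W[...,0]<.6)
        if lo<0:
            g=cv2.cvtColor(c['pixels'],cv2.COLOR_RGB2GRAY); m=m&(g<135)
        m=cv2.morphologyEx(m.astype(np.uint8),cv2.MORPH_OPEN,np.ones((2,2),np.uint8))
        k,l,st,_=cv2.connectedComponentsWithStats(m); i=1+np.argmax(st[1:,4]); p=W[l==i]
        print(n,lo,len(p),np.median(p,0).round(4),cv2.minAreaRect((p[:,:2]*1000).astype(np.float32)))
```

```text
scene0 0.02 144 [ 0.5546 -0.2421  0.0226] ((554.1082763671875, -240.07168579101562), (5.78078556060791, 152.992431640625), 21.681726455688477)
scene0 -0.002 2817 [nan nan nan] ((509.84918212890625, -262.1356506347656), (176.89898681640625, 320.2203063964844), 53.887351989746094)
scene0 0.001 1658 [nan nan nan] ((472.62506103515625, -286.1573486328125), (194.3033447265625, 172.74342346191406), 23.61832046508789)
s5 0.02 181 [nan nan nan] ((539.3949584960938, -264.7427978515625), (52.683624267578125, 174.98841857910156), 20.01881980895996)
s5 -0.002 3024 [nan nan nan] ((477.5115966796875, -318.04705810546875), (216.55836486816406, 253.5240020751953), 20.894628524780273)
s5 0.001 1655 [nan nan nan] ((nan, nan), (nan, 0.0), nan)
```

Emit:
{"op": "send_rows", "data": {
  "series": [
    [0,0,0,0,0,-0.008,-1],
    [0,0,0,0,0,-0.02,-1],
    [0,0,0,0,0,-0.04,-1],
    [0,0,0,0,0,-0.06,-1],
    [0,0,0,0,0,-0.06,-1]
  ]
}}

```text
time_s: 15.45
ee_pos: [0.5908, -0.0142, 0.2028]
eef_rot: [3.141, -0.004, 0.077]
force: [0.1, 0.3, -1.9]
grip_width: 0.012
```

Run:
```python
from h import *
o=ctrl.get_obs(); print(o['ee_pos'],np.degrees(o['eef_rot']),o['force'],o['moment'],o['grip_width'],o['qpos'])
s=cap('scene','s6.png')
cv2.imwrite('pics/s6c.png',cv2.resize(s['pixels'][140:270,130:350,::-1],None,fx=3.6,fy=3.6,interpolation=2))
cap('wrist','w6.png')
```

```text
[ 0.59082173 -0.01418798  0.20283567] [179.94961515  -0.25315254   4.40710964] [ 0.05413821  0.34726592 -1.85020896] [ 0.03074798  0.10942214 -0.03448356] 0.011994803994200123 [-8.59141647e-02  4.05873001e-01  1.42943040e+00 -1.57126461e-04
  1.30178680e+00  1.40800695e+00]
```

View pics/s6c.png

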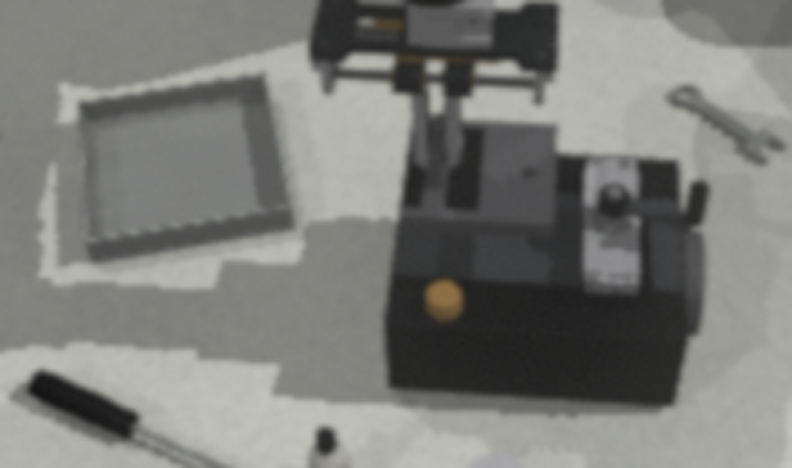

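View pics/w6.png

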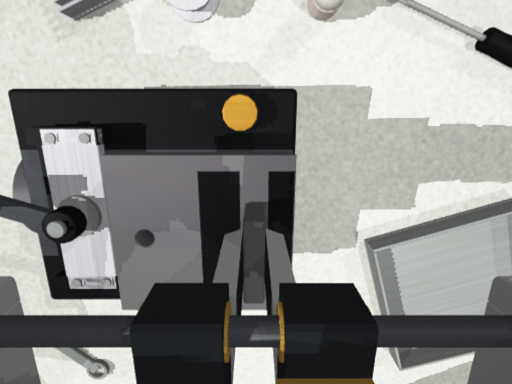

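```bash
python3 - <<'E'
from h import *
c=dict(np.load('scene0.npz')); f=192/np.tan(np.radians(c['fov_y'])/2); R=c['R'];C=-R.T@c['t']
def ray(u,v,z):
    d=R.T@np.array([(u-c['cx'])/f,(v-c['cy'])/f,1]); return C+d*(z-C[2])/d[2]
P=[ray(140+x/4,150+y/4,.032) for x,y in [(50,75),(252,43),(284,193),(62,228)]]
P=np.array(P)[:,:2]; print(P.round(4),P.mean(0))
print([np.hypot(*(P[i]-P[i-1])).round(4) for i in range(4)])
E
python3 - <<'E'
import cv2
a=cv2.imread('pics/s6.png')[155:215,145:220]; cv2.imwrite('pics/tray6.png',cv2.resize(a,None,fx=10,fy=10,interpolation=cv2.INTER_NEAREST))
E
```

```text
[[ 0.4234 -0.4012]
 [ 0.3554 -0.2327]
 [ 0.5291 -0.1611]
 [ 0.5937 -0.3307]] [ 0.47541997 -0.28143476]
[np.float64(0.1843), np.float64(0.1817), np.float64(0.1879), np.float64(0.1814)]
```

View pics/tray6.png

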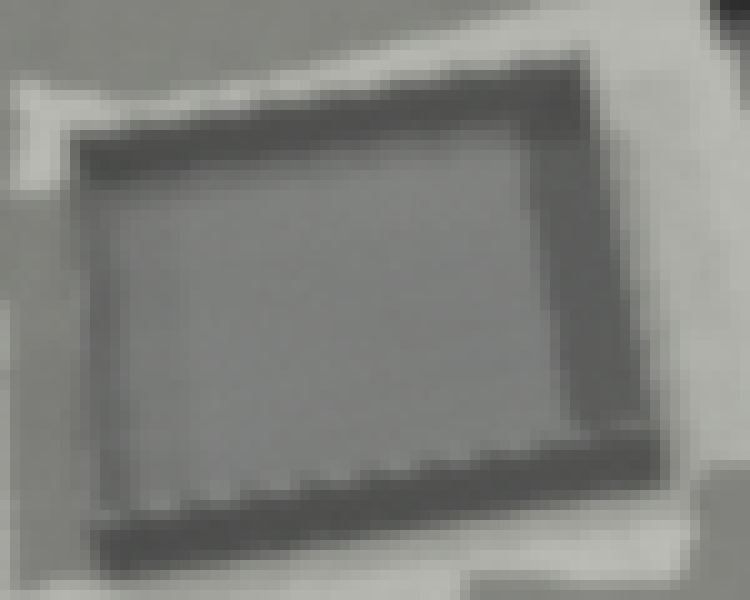

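Emit:
{"op": "send_rows", "data": {
  "series": [
    [0,0,-1,-0.008,0.018,0,-1],
    [0,0,-3,-0.022,0.052,0,-1],
    [0,0,-6,-0.04,0.093,0,-1],
    [0,0,-9,-0.058,0.134,0,-1],
    [0,0,-12,-0.076,0.175,0,-1],
    [0,0,-15,-0.094,0.216,0,-1],
    [0,0,-17,-0.111,0.256,0,-1],
    [0,0,-18,-0.121,0.279,0,-1]
  ]
}}

```text
time_s: 16.35
ee_pos: [0.489, -0.304, 0.1983]
eef_rot: [-3.14, 0.001, 0.39]
force: [0.9, 0.7, -1.8]
grip_width: 0.0119
```

Emit:
{"op": "send_rows", "data": {
  "series": [
    [0,0,0,-0.0013,0.0142,0,-1],
    [0,0,0,-0.0013,0.0142,0,-1],
    [0,0,0,-0.0013,0.0142,0,-1],
    [0,0,0,-0.0013,0.0142,0,-1]
  ]
}}

```text
time_s: 16.75
ee_pos: [0.4949, -0.3142, 0.1992]
eef_rot: [-3.141, 0.0, 0.392]
force: [0.2, -0.5, -2.2]
grip_width: 0.0118
```

Run:
```python
from h import *
o=ctrl.get_obs(); print(o['ee_pos'],np.degrees(o['eef_rot']),o['force'],o['moment'],o['grip_width'],o['qpos'])
np.savez('w7.npz',**cap('wrist','w7.png')); np.savez('side7.npz',**cap('side','side7.png'))
a=cv2.imread('pics/side7.png')[90:220,190:340]; cv2.imwrite('pics/side7c.png',cv2.resize(a,None,fx=4.5,fy=4.5,interpolation=2))
```

```text
[ 0.49489427 -0.31422549  0.19924372] [-1.79952372e+02  2.43633635e-02  2.24478702e+01] [ 0.23855664 -0.54120011 -2.22201778] [-0.04078013  0.04695098 -0.01375121] 0.01179618530093547 [-6.28216849e-01  4.01326135e-01  1.44431672e+00  7.55284600e-05
  1.29688067e+00  5.50769944e-01]
```

View pics/w7.png

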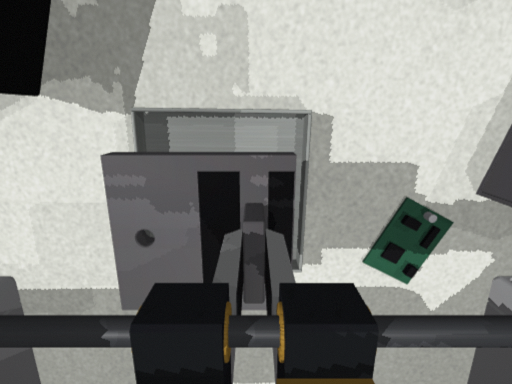

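View pics/side7c.png

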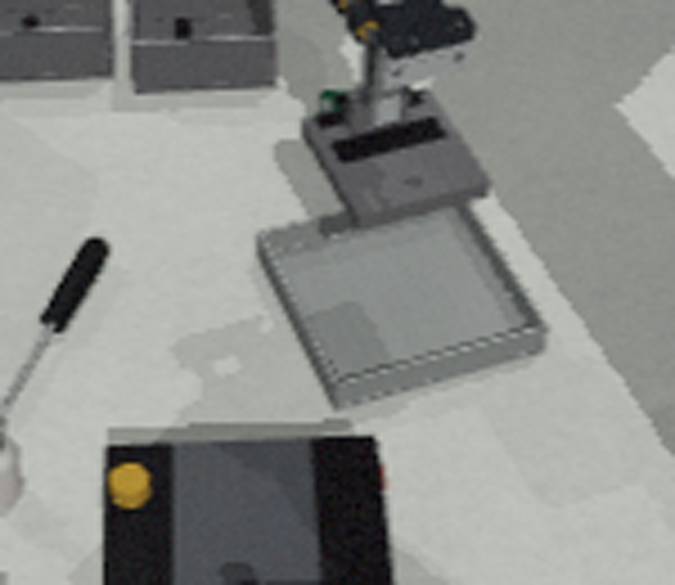

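Run:
```python
from h import *
c=dict(np.load('w7.npz')); W=cloud(c)
m=(W[...,2]>.026)&(W[...,2]<.045)
v,u=np.mgrid[0:384,0:512]; m&=(u>120)&(u<320)&(v>95)&(v<275)
p=W[m]; o=np.array([.49489,-.31423]); y=np.radians(22.45); X=np.array([np.cos(y),np.sin(y)]);Y=np.array([np.sin(y),-np.cos(y)])
a=(p[:,:2]-o)@X; b=(p[:,:2]-o)@Y
print(len(p),np.median(p[:,2]))
mid=(v[m]<118); 
print('far rim x',np.percentile(a[mid],[2,50,98])); print('b ends',np.percentile(b[mid],[1,99]))
rt=(u[m]>295)&(v[m]>130); print('right rim y',np.percentile(b[rt],[2,50,98]))
lt=(u[m]<140)&(v[m]>115); print('left',np.percentile(b[lt],[2,50,98]))
f=192/np.tan(np.radians(c['fov_y'])/2); R=c['R'];C=-R.T@c['t']
for (U,V) in [(134,108),(311,110),(300,270)]:
    d=R.T@np.array([(U-c['cx'])/f,(V-c['cy'])/f,1]); P=C+d*(.032-C[2])/d[2]; print(P, (P[:2]-o)@X,(P[:2]-o)@Y)
# floor
m2=(u>170)&(u<290)&(v>120)&(v<148); print('floor z',np.nanmedian(W[...,2][m2]))
```

```text
1727 0.03359704636265564
far rim x [0.07641037 0.08157285 0.08447961]
b ends [-0.12820461  0.05885244]
right rim y [0.05347744 0.05629223 0.05933957]
left [-0.12974007 -0.12649015 -0.12540244]
[ 0.52497615 -0.16586213  0.032     ] 0.08446430257101271 -0.12563432228951685
[ 0.5940624  -0.33794233  0.032     ] 0.08260124225391152 0.0597869112416514
[ 0.41967226 -0.40630719  0.032     ] -0.10467938602335075 0.05637501744971125
floor z 0.006007016075869136
```

Emit:
{"op": "send_rows", "data": {
  "series": [
    [0,0,0,-0.011,0,0.01,-1],
    [0,0,0,-0.011,0,0.03,-1],
    [0,0,0,-0.011,0,0.055,-1],
    [0,0,0,-0.011,0,0.08,-1],
    [0,0,0,-0.011,0,0.105,-1],
    [0,0,0,-0.011,0,0.125,-1],
    [0,0,0,-0.011,0,0.138,-1],
    [0,0,0,-0.011,0,0.138,-1]
  ]
}}

```text
time_s: 17.65
ee_pos: [0.4842, -0.3186, 0.0603]
eef_rot: [-3.139, 0.001, 0.391]
force: [-0.5, 0.1, -2.3]
grip_width: 0.0115
```

Emit:
{"op": "send_rows", "data": {
  "series": [
    [0,0,0,0,0,0.004,-1],
    [0,0,0,0,0,0.008,-1],
    [0,0,0,0,0,0.011,-1],
    [0,0,0,0,0,0.013,-1],
    [0,0,0,0,0,0.013,-1]
  ]
}}

```text
time_s: 18.15
ee_pos: [0.4847, -0.3193, 0.0487]
eef_rot: [-3.141, 0.0, 0.391]
force: [-0.3, -0.2, -1.9]
grip_width: 0.0117
```

Run:
```python
from h import *
o=ctrl.get_obs(); print(o['ee_pos'],np.degrees(o['eef_rot']),o['force'],o['moment'],o['grip_width'])
cap('wrist','w8.png')
```

```text
[ 0.48467108 -0.3193301   0.04865782] [-1.79993174e+02  4.06459066e-03  2.24007574e+01] [-0.27803387 -0.24316903 -1.91561599] [-0.01512275 -0.00408959 -0.00658545] 0.01170568613465201
```

View pics/w8.png

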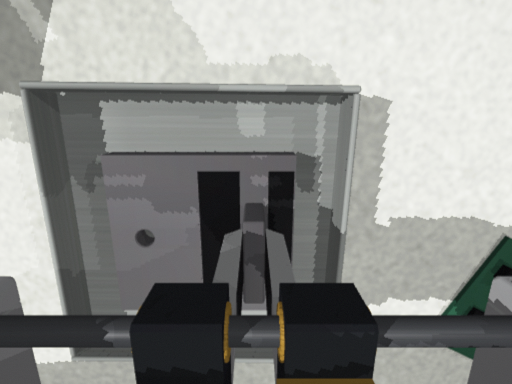

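Emit:
{"op": "send_rows", "data": {
  "series": [
    [0,0,0,0,0,0.001,-1],
    [0,0,0,0,0,0.002,-1],
    [0,0,0,0,0,0.003,-1],
    [0,0,0,0,0,0.0035,-1],
    [0,0,0,0,0,0.0035,-1]
  ]
}}

```text
time_s: 18.7
ee_pos: [0.4847, -0.3193, 0.0451]
eef_rot: [-3.141, 0.0, 0.391]
force: [0.1, 0.4, -2.3]
grip_width: 0.0118
```

Emit:
{"op": "send_rows", "data": {
  "series": [
    [0,0,0,0,0,0.0005,-1],
    [0,0,0,0,0,0.001,-1]
  ]
}}

```text
time_s: 18.9
ee_pos: [0.4847, -0.3194, 0.0443]
eef_rot: [3.142, -0.0, 0.391]
force: [0.1, -0.1, -1.8]
grip_width: 0.0113
```

Emit:
{"op": "send_rows", "data": {
  "series": [
    [0,0,0,0,0,0.0004,-1],
    [0,0,0,0,0,0.0008,-1]
  ]
}}

```text
time_s: 19.1
ee_pos: [0.4847, -0.3194, 0.044]
eef_rot: [3.142, -0.0, 0.391]
force: [-4.5, 3.9, 9.3]
grip_width: 0.0117
```

Emit:
{"op": "send_rows", "data": {
  "series": [
    [0,0,0,0,0,0,-0.3],
    [0,0,0,0,0,0,-0.3],
    [0,0,0,0,0,0,-0.3],
    [0,0,0,0,0,0,-0.3],
    [0,0,0,0,0,0,-0.3]
  ]
}}

```text
time_s: 19.6
ee_pos: [0.4847, -0.3194, 0.0434]
eef_rot: [3.142, -0.0, 0.391]
force: [-0.3, 1.8, -0.7]
grip_width: 0.0329
```

Emit:
{"op": "send_rows", "data": {
  "series": [
    [0,0,0,0,0,-0.01,-0.3],
    [0,0,0,0,0,-0.03,-0.3],
    [0,0,0,0,0,-0.07,-0.3],
    [0,0,0,0,0,-0.11,-0.3],
    [0,0,0,0,0,-0.15,-0.3],
    [0,0,0,0,0,-0.19,-0.3],
    [0,0,0,0,0,-0.2,-0.3],
    [0,0,0,0,0,-0.2,-0.3]
  ]
}}

```text
time_s: 20.4
ee_pos: [0.485, -0.3196, 0.2454]
eef_rot: [3.139, -0.002, 0.391]
force: [-0.4, 0.6, -0.2]
grip_width: 0.0326
```

Run:
```python
from h import *
o=ctrl.get_obs(); print(o['ee_pos'],o['force'],o['grip_width'],o['time_s'])
c=cap('wrist','w9.png'); W=cloud(c); z=W[...,2]
near=(np.hypot(W[...,0]-.472,W[...,1]+.288)<.1)
def mr(m,n):
    k,l,st,_=cv2.connectedComponentsWithStats(cv2.erode(m.astype(np.uint8),np.ones((3,3),np.uint8)))
    i=1+np.argmax(st[1:,4]); p=W[l==i]; A=np.c_[p[:,:2],np.ones(len(p))]; q=np.linalg.lstsq(A,p[:,2],rcond=None)[0]
    print(n,len(p),np.median(p,0).round(4),'slope',q[:2].round(3),cv2.minAreaRect((p[:,:2]*1000).astype(np.float32)))
mr(near&(z>.016)&(z<.027),'frame top'); mr(near&(z>.05)&(z<.065),'rib'); mr(near&(z>.029)&(z<.042),'rim')
s=cap('scene','s9.png'); cv2.imwrite('pics/s9c.png',cv2.resize(s['pixels'][140:300,130:350,::-1],None,fx=3.6,fy=3.6,interpolation=2))
W2=cloud(s); m=(W2[...,2]>.17)&(W2[...,2]<.2)&(np.hypot(W2[...,0]-.599,W2[...,1]-.19)<.03)
print('post',W2[m].mean(0),W2[m].max(0))
```

```text
[ 0.48501193 -0.31956092  0.24542209] [-0.3534502   0.63159101 -0.20640782] 0.03257324127538382 20.4
frame top 6506 [ 0.4746 -0.2834  0.0223] slope [ 0.002 -0.008] ((471.8123779296875, -287.42205810546875), (106.84864807128906, 117.4923095703125), 22.473695755004883)
rib 288 [ 0.4855 -0.3185  0.0581] slope [-0.008  0.026] ((485.27923583984375, -318.4710693359375), (46.327632904052734, 8.46600341796875), 22.325483322143555)
rim 96 [ 0.5596 -0.2565  0.0338] slope [0.04  0.015] ((558.4273681640625, -253.82513427734375), (1.2382707595825195, 64.94273376464844), 22.49453353881836)
post [0.59742494 0.18812128 0.18575069] [0.60436222 0.19581633 0.19551604]
```

View pics/w9.png

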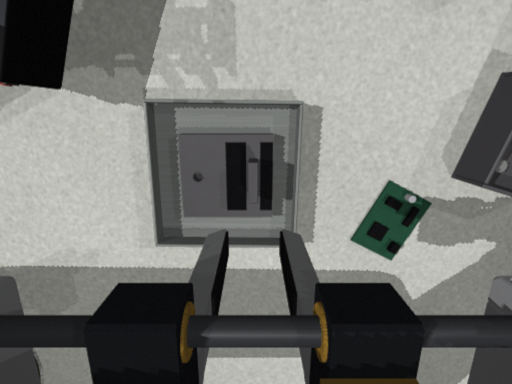

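View pics/s9c.png

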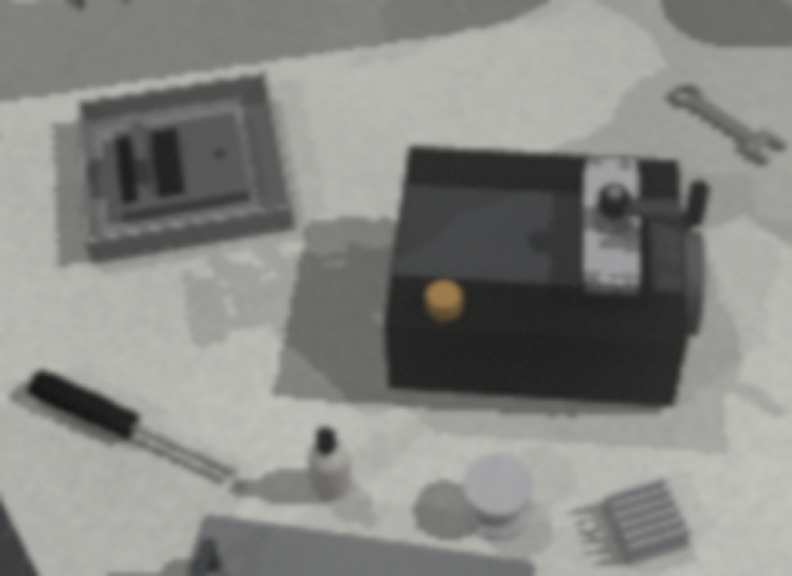

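The wrist picture shows the cassette flat in the tray at (225,175), rib up. In the scene picture the crank is still at its end position and the tin is where it was. Everything is in place, so I'm handing in.

```bash
python3 -c "
from station import ctrl
print(ctrl.hand_in())"
```

```text
the job is handed in; nothing more can be done
None
```

I finished the job and handed it in at about 20 s of the 72 s allowed; `ctrl.hand_in()` gives no verdict.

- **Crank:** I wound it about 130° clockwise in a light grip. The force at the post rose from about 2.5 N to 6–8 N, which I took as the end stop, and I released it there. The arm points about 22° off the extractor's +y, which fits the description.
- **Slide:** I gripped the cassette by its rib and slid it about 70 mm out from under the bridge. The force I read along the slide stayed below 4 N, with no sign of catching on the screw.
- **Placing:** I lowered it into the tray to a light contact of about 9 N, opened the fingers and moved clear.

**Last checks:**
- The cassette lies rib up, within a few mm of the tray's centre as measured. Its frame top measured a slope of about 0.01 rad.
- The post has not moved since I released it, and the tin and the other bystanders in view look unmoved. I checked them by eye and did not measure them.
- The gripper is about 0.2 m above the cassette, with no contact force.

**Disagreements:**
- After release, the wrist camera put the post about 3.5 mm from where the gripper had held it, about 2–3° of crank angle. That is within calibration error plus spring-back, but I could not measure the crank's height well enough to confirm the end-stop margin directly.
- The force rose more slowly in the last 0.8° step than the stop's stated stiffness implies. I put that down to give in the pads and arm.

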